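# Tip the spice case's lid over, catch it and let it down softly

## Robot

A 6-joint arm with a two-finger parallel gripper is mounted at the origin on a cart in front of the work surface, level with it; the furniture and walls round the work are solid. World frame = base frame: x ahead of the robot, y to its left, z up, the work surface at z = 0. Lengths are in mm, angles in rad, forces in N, time in s.
With the tool pointing down it reaches from about 275 to 775 mm from the base axis. Payload 14.6 kg.
Tool frame: the origin (TCP) lies midway between the tips of the shut fingers; the grasp point (between the pads) lies 19 mm behind it; z points along the fingers, y is the line along which they close (so a half turn about z gives the same grasp; the last joint's range is limited). The gripper opens to 85 mm and grips with 20 to 120 N. Pads are 22 mm wide; open, the fingers measure 114 mm over their backs; the gripper's body (76 mm by 85 mm) begins 54 mm behind the grasp point. The pads swing forward as they close: fully open they stand 13 mm farther back than shut.
Start: joints at [-1.422, 0.263, -0.048, 1.259, 0, 1.415], TCP at [157.047, -500.964, 200.678] pointing down, gripper open.
Joint ranges: [-2.65, 2.65], [-0.89, 1.7], [-1.18, 1.37], [-2.13, 2.11], [-1.35, 1.29], [-3.14, 3.14]. Speed limits (rad/s): [1.89, 1.89, 2.57, 2.79, 3.14, 3.14].

## Interface

Orientations are given as a unit quaternion [w, x, y, z].
In Python, from station import robot, vision gives the robot as it stands. Calls block until the motion is done:
- robot.move_to(position, orientation): joint-space move of the TCP to a pose.
- robot.movel(position, vel=150, rot=None, until_force=None): straight line of the TCP; rot=None keeps the orientation; vel is the mean speed in mm/s. With until_force (N) it stops when the force on the tool has changed by that much, and returns True; else False.
- robot.move_j(angles): joint-space move.
- robot.open_jaws() and robot.gripper_close(): open the fingers fully, or close them until they stop; the grip force is fixed at half the most.
- robot.pause(seconds).
- robot.inverse_kinematics(position, orientation): joint angles nearest the present ones, or None.
- robot.observe(): the state.
- vision.grab_frame(name): name is "scene" or "top" or "wrist"; returns (picture, depth): 384x512x3 uint8, red, green, blue; 384x512 float32, mm along the optical axis (not along the pixel's ray), 0 where there is no reading.
- vision.calibration(name): a dict with "fx", "fy", "cx", "cy" (pixels), "cam_to_world" (4x4, takes a point from camera to world coordinates). Camera axes: x right, y down, z forward; pixel columns grow to the right and rows downward; lengths in mm; the calibration is good to about 2 mm. A picture is of the moment at which its call begins: read the wrist's pose just before it. calibration takes no time and is no camera call; for the wrist camera it gives the pose at the moment of the call.
A pose or a line that the arm cannot do raises robot.IKError and nothing moves.
- robot.hand_in(): hands the job in; it is judged then, once.
The state is a dict: "time_s": time; "joint_pos": joint angles; "dq": joint speeds; "joint_efforts": joint torques, N m; "eef_pos": TCP position; "tool_rot": TCP orientation; "contact_force": force on the tool from outside, world axes, zero at the start; "ft_torque": the same for the moment, N m; "gripper_width": finger opening in mm; "grip_force": force on a finger pad.
Only numpy, scipy, OpenCV 4.12 (cv2) and the standard library are available. Lean on these libraries where they do the work, as an engineer would, in place of code of your own. Each camera call takes 0.05 s, during which the arm holds its last target. There are 200 camera calls.

## Task

Close the wooden spice case: its glazed lid leans open past upright, so tip it forward with your fingertips, catch it from below on your fingers as it falls, bear it for a moment half way, and let it down slowly until it rests fully shut without a bang. Do not pinch the lid between the fingers, and leave the tins and the weight in the case and everything round about where they stand. Finish with the hand clear of everything.

Things in the scene. Friction and masses are not known exactly. Their poses are not given: they have to be found in the camera images.
- case: Dark wooden case with brass corners, open on top, 130 mm deep (x), 140 mm wide (y), 95 mm high, on a paler plinth 4 mm wider each side, fixed. Origin: centre of the case's underside, 6 to 62 mm above the worktop (plinth varies). x points away from its front, level; z up. Walls 8 mm, inner floor at 12 mm. Front wall (x = -65 mm) roughly faces the robot; lid hinged on the far rim (x = +65 mm).
- lid_axis (a point): Middle of the lid's hinge line on the far rim of the case, at case (65, 0, 95) mm; the hinge line runs along the case's y. Fixed, close by: left of the case a pump, 0.65 m high, whose long lever hangs down towards the robot (at y = 0.12 to 0.20); right of it a brown jug, 0.5 m high, from y = -0.07 on at its middle. Between them the way in from the front is clear.
- lid (a joint): Lid angle in rad: 0 shut, flat on the rim; 1.57 upright; it leans back on a stop at 1.75 at most. Its hinge is damped, not braked: left alone it falls back to the stop from above 1.57, and shut from below 1.57, at about 0.15 rad/s at 1.47, 1 rad/s at 0.8 and 1.4 rad/s when it bangs shut (some 1.7 s from 1.47 to 0.8).
- lid_edge (a point): Middle of the free edge of the lid, on its underside (which faces the robot when open). Lid: wooden frame with glass pane, 160 mm from hinge line to free edge, 140 mm wide, 10 mm thick, 0.3 kg. Shut, its underside lies at rim height and overhangs the case's front by 30 mm, room for a fingertip under the lip. The point's x axis points to the hinge, z out of the lid's top face.
- spice_mace: Round yellow spice tin with a grey top, 52 mm across, 78 mm high, loose in the case; origin at the centre of its underside.
- spice_cloves: Round red spice tin with a grey top, 47 mm across, 66 mm high, loose in the case; origin at the centre of its underside.
- weight: Brass weight with a knob, 35 mm across, 44 mm high, loose in the case; origin at the centre of its underside.
- pepper_shaker: Tin pepper shaker, 46 mm across, 82 mm high, on the worktop; origin at the centre of its underside.
- egg_cup: White egg cup, 46 mm across, 59 mm high, on the worktop; origin at the centre of its underside.
- mustard_pot: Tan stoneware mustard pot with a lid, 64 mm across, 80 mm high, on the worktop; origin at the centre of its underside.

How it is judged:
By the outcome, as a careful person would: the job done as asked, in the order asked, and still so for the second after the job is handed in, with the robot touching nothing.
It also fails if it takes over 64 s, if anything falls off the work surface, if the arm or the gripper's body presses on something with over 40 N, if the wrist force passes 120 N, or if a joint passes its speed limit or range.

## Working session

There is one attempt and no reset: what is moved stays moved. The work goes in short steps, each a Python script; the robot and the scene stay as the last script left them, time stands still between calls to the robot, and variables do not carry over. Pictures are saved under pics/ and viewed, at most 10 in all, crops included, and the job is handed in when it is done.

```bash
ls; mkdir -p pics; python3 - <<'E'
from station import robot, vision
import cv2, numpy as np
for n in ("scene","top"):
    im,d=vision.grab_frame(n); np.savez(f"{n}.npz",im=im,d=d,**vision.calibration(n))
    cv2.imwrite(f"pics/{n}0.png",im[:,:,::-1])
    c=vision.calibration(n); print(n,c)
print(robot.observe())
E
```

```text
pics
scene {'fx': 466.17075417559204, 'fy': 466.17075417559204, 'cx': 256.1153723133237, 'cy': 184.4650978173462, 'cam_to_world': array([[ 8.18374921e-01, -5.02754501e-01,  2.78388937e-01,
         1.77451526e+02],
       [-5.74684302e-01, -7.15382893e-01,  3.97448448e-01,
        -3.21153669e+02],
       [-6.64312882e-04, -4.85247594e-01, -8.74376538e-01,
         1.22939588e+03],
       [ 0.00000000e+00,  0.00000000e+00,  0.00000000e+00,
         1.00000000e+00]])}
top {'fx': 425.37493870305747, 'fy': 425.37493870305747, 'cx': 252.4527418976342, 'cy': 187.5171112552853, 'cam_to_world': array([[ 6.72055652e-03, -9.83644079e-01,  1.79997668e-01,
         3.73423818e+02],
       [-9.99840851e-01, -9.58465304e-03, -1.50468631e-02,
         1.72484436e+02],
       [ 1.65259730e-02, -1.79867898e-01, -9.83551946e-01,
         1.08089619e+03],
       [ 0.00000000e+00,  0.00000000e+00,  0.00000000e+00,
         1.00000000e+00]])}
{'time_s': 0.1, 'joint_pos': array([-1.42227165e+00,  2.63499425e-01, -4.88654800e-02,  1.25939883e+00,
        1.65966840e-06,  1.41550922e+00]), 'dq': array([ 0.00203297, -0.0004357 ,  0.0041162 ,  0.00019678, -0.0004109 ,
       -0.0007804 ]), 'joint_efforts': array([ 3.41456514e-03, -6.38574100e+01,  3.85064721e+01,  9.90682456e-03,
       -1.54086651e-04,  7.68179973e-06]), 'eef_pos': array([ 157.02020124, -500.68489411,  200.2635163 ]), 'tool_rot': array([-4.83696198e-04,  9.88484354e-01,  1.51322333e-01,  2.46532478e-06]), 'contact_force': array([ 0.54516879, -0.14910687, -0.4163434 ]), 'ft_torque': array([0.054284  , 0.07979428, 0.01483949]), 'grip_force': 0.0, 'gripper_width': 85.70082016055676}
```

View pics/scene0.png

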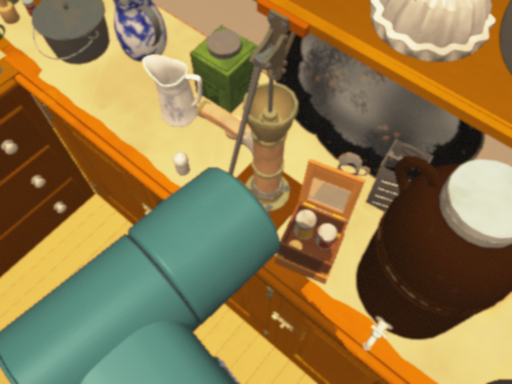

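View pics/top0.png

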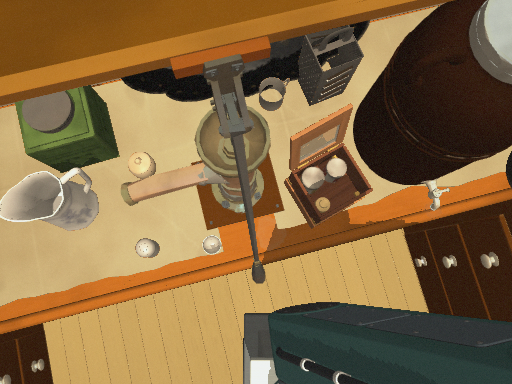

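The scene view shows the open case between pump and jug, case at about (320,235). The top view shows it at (328,185), yawed, with its lid at (320,140), the pump lever at (245,180) and the jug at (420,100). I'll zoom in on the case in both views.

```bash
python3 - <<'E'
import cv2, numpy as np
t=np.load("top.npz");s=np.load("scene.npz")
a=cv2.resize(t["im"][90:240,270:390],None,fx=4,fy=4,interpolation=cv2.INTER_CUBIC)
b=cv2.resize(s["im"][150:290,265:375],None,fx=4,fy=4,interpolation=cv2.INTER_CUBIC)
c=np.zeros((600,480+0,3),np.uint8); 
cv2.imwrite("pics/crop0.png",np.hstack([cv2.resize(a,(400,500)),cv2.resize(b,(393,500))])[:,:,::-1])
E
```

```text
(no output)
```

View pics/crop0.png

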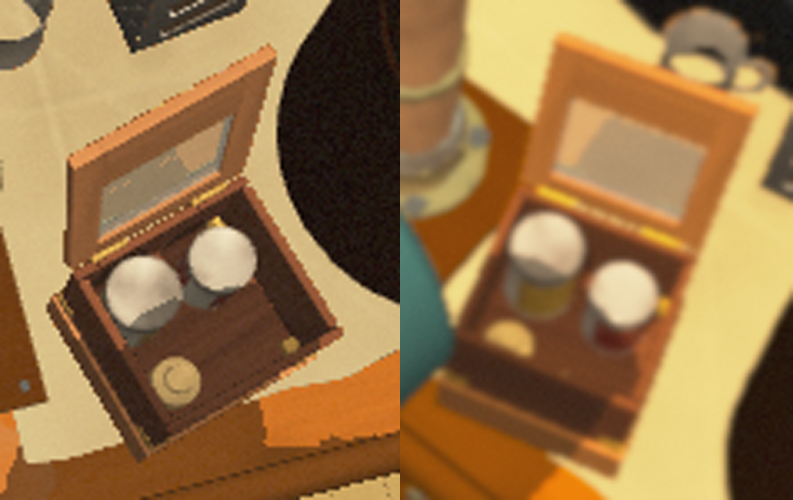

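The crop shows the case clearly. In the left panel the rim corners are roughly FL (150,438), FR (340,333), hinge-R (245,182) and hinge-L (80,268). The lid's free corners are at (70,160) and (272,48).

```bash
cat > h.py <<'E'
import numpy as np
def load(n):
    return np.load(f"{n}.npz")
def cloud(f):
    v,u=np.mgrid[:384,:512]; d=f["d"].astype(float); T=f["cam_to_world"]
    p=np.stack([(u-f["cx"])/f["fx"]*d,(v-f["cy"])/f["fy"]*d,d],-1)@T[:3,:3].T+T[:3,3]
    p[d==0]=np.nan; return p
def ray(f,u,v,z):
    T=f["cam_to_world"]; r=T[:3,:3]@np.array([(u-f["cx"])/f["fx"],(v-f["cy"])/f["fy"],1])
    return T[:3,3]+r*(z-T[2,3])/r[2]
E
python3 - <<'E'
from h import *
t=load("top");P=cloud(t)
def c(u,v): return 270+u*.3-.35,90+v*.3-.35
np.set_printoptions(precision=0,suppress=True)
for nm,q in dict(FL=(152,432),FR=(335,330),HR=(243,186),HL=(84,272),frontrim=(245,382),rightrim=(290,255),leftrim=(110,345),LfreeL=(75,170),LfreeR=(268,60),Lfm=(170,115),LsideL=(80,230),lidR=(250,120),lidbot=(165,215),plinthL=(75,350),plinthFL=(140,455)).items():
    u,v=c(*q); u=round(u);v=round(v); print(nm,(u,v),P[v,u], P[v-1:v+2,u-1:u+2,2].ravel())
E
```

```text
FL (315, 219) [481.  11.  94.] [ 89. 100. 108.  82.  94. 101.  76.  82.  92.]
FR (370, 189) [ 545. -107.  140.] [139. 143. 144. 143. 140. 141. 140. 143. 143.]
HR (343, 145) [646. -49. 142.] [142. 141. 140. 140. 142.   1. 141. 139. 144.]
HL (295, 171) [585.  62. 140.] [142. 142. 140. 142. 140. 143. 142. 140. 143.]
frontrim (343, 204) [510. -45. 140.] [ 57.  58. 141.  58. 140. 141. 143. 142. 142.]
rightrim (357, 166) [598. -80. 141.] [143. 142.   2. 137. 141. 142. 141. 143. 142.]
leftrim (303, 193) [535.  44. 136.] [125. 135. 141. 122. 136. 138. 116. 127. 137.]
LfreeL (292, 141) [609.  85. 293.] [297. 297. 299. 294. 293. 296. 286. 292. 289.]
LfreeR (350, 108) [677. -29. 295.] [298. 299. 300. 297. 295. 294. 295. 295. 291.]
Lfm (321, 124) [642.  29. 300.] [300. 300. 300. 297. 300. 298. 298. 294. 291.]
LsideL (294, 159) [597.  71. 202.] [210. 208. 204. 203. 202. 196. 199. 196. 193.]
lidR (345, 126) [664. -35. 225.] [229. 231. 226. 229. 225. 221. 219. 219. 216.]
lidbot (319, 154) [623.   8. 147.] [158. 154. 153. 150. 147. 143. 146.   3. 139.]
plinthL (292, 195) [549.  56.  20.] [16. 26. 36.  8. 20. 28.  1. 13. 20.]
plinthFL (312, 226) [470.   9.  36.] [28. 39. 51. 22. 36. 45. 18. 28. 33.]
```

```bash
python3 - <<'E'
from h import *
import cv2
np.set_printoptions(precision=1,suppress=True)
t=load("top");s=load("scene")
for f,box in ((t,(280,380,100,235)),):
    P=cloud(f)[box[2]:box[3],box[0]:box[1]].reshape(-1,3)
    z=P[:,2]; m=(z>138)&(z<146)&(P[:,0]>480)&(P[:,0]<670)
    Q=P[m]; print(m.sum(), np.median(Q[:,2]))
    r=cv2.minAreaRect(Q[:,:2].astype(np.float32)); print(r, cv2.boxPoints(r))
    # lid plane
    L=P[(z>160)&(z<301)]
    ax=np.array([-.48,.87]); 
    print(len(L))
    np.savez("rim.npz",Q=Q,L=L)
    # front view: fit lines to outermost edge
    for yaw in np.deg2rad(np.arange(-35,-22,1)):
        ex=np.array([np.cos(yaw),np.sin(yaw)]);ey=np.array([-ex[1],ex[0]])
        a=Q[:,:2]@ex;b=Q[:,:2]@ey
        print(round(np.rad2deg(yaw)),np.ptp(a),np.ptp(b),np.percentile(a,[1,99]),np.percentile(b,[1,99]))
E
```

```text
860 141.29249115790805
((582.945556640625, -47.73332214355469), (137.95883178710938, 205.68173217773438), 30.062463760375977) [[ 471.7    6.7]
 [ 574.8 -171.3]
 [ 694.2 -102.2]
 [ 591.1   75.8]]
2236
-35 226.91568836315662 181.2304620849659 [391.4 607.2] [223.6 389.1]
-34 226.99089582338325 182.3737517920545 [396.3 611.9] [214.8 381.2]
-33 226.99695965783206 183.46148868765297 [401.2 616.5] [206.  373.4]
-32 226.93387801940014 184.49334143656588 [405.8 620.8] [197.1 365.4]
-31 226.80167012336557 185.46899572645003 [410.3 625. ] [188.1 357.3]
-30 226.60037624153443 186.38815436355748 [414.7 628.9] [179.  349.1]
-29 226.33005768997293 187.25053736326313 [419.  632.7] [169.8 340.8]
-28 225.99079681033055 188.05588203535132 [423.2 636.3] [160.6 332.4]
-27 225.58269694475769 188.80394306403323 [427.2 639.7] [151.3 323.9]
-26 225.10588240442684 189.49449258267296 [431.1 642.9] [141.9 315.3]
-25 224.5604984316659 190.12732024319766 [434.8 645.9] [132.6 306.7]
-24 223.9467111557164 190.70223328017158 [438.4 648.7] [123.2 297.9]
-23 223.2647075421283 191.2190565695144 [441.9 651.3] [113.9 289. ]
```

```bash
python3 - <<'E'
from h import *
import cv2
np.set_printoptions(precision=1,suppress=True)
t=load("top");P=cloud(t);z=P[:,:,2]
m=((z>136)&(z<147)).astype(np.uint8); m[:,:280]=0;m[:,380:]=0;m[:100]=0;m[235:]=0
n,lab,st,_=cv2.connectedComponentsWithStats(m,connectivity=8)
k=lab[204,344]; print(k,st[k])
Q=P[lab==k]
r=cv2.minAreaRect(Q[:,:2].astype(np.float32)); print(len(Q),r); print(cv2.boxPoints(r))
# lid plane RANSAC on lid pixels (underside)
u0,v0=270,90
poly=np.array([[296,143],[341,118],[336,143],[297,164]])
pm=cv2.fillPoly(np.zeros((384,512),np.uint8),[np.array([[293,144],[347,113],[338,141],[294,166]])],1)
L=P[(pm>0)&(z>160)&(z<296)]
for _ in range(5):
    c=L.mean(0); _,sv,V=np.linalg.svd(L-c,full_matrices=False); nrm=V[2]; e=(L-c)@nrm
    L=L[abs(e)<max(2.5*np.median(abs(e)),2)]
nrm*=-np.sign(nrm[0]); print("lid c",c,"n",nrm,len(L),e.std(),"yaw",np.rad2deg(np.arctan2(-nrm[1],-nrm[0])),"tilt",np.pi/2+np.arcsin(nrm[2]))
# top points
print("lid max z",np.nanmax(z[100:170,285:352]))
for a,b in ((290,139),(351,104)): print(ray(t,a,b,298.5))
E
```

```text
2 [289 142  84  79 863]
863 ((566.6465454101562, -19.786590576171875), (138.1722869873047, 140.97723388671875), 30.062463760375977)
[[ 471.5    6.6]
 [ 542.2 -115.4]
 [ 661.8  -46.2]
 [ 591.1   75.8]]
lid c [633.2  22.1 227.9] n [-0.9 -0.5  0.1] 981 0.9128015791888071 yaw 30.640020090623857 tilt 1.7176855090142016
lid max z 302.3523869493297
[611.6  89.3 298.5]
[683.8 -30.3 298.5]
```

```bash
cat >> h.py <<'E'
from scipy.spatial.transform import Rotation as R
H=np.array([624.3,14.9,142.]); YAW=np.deg2rad(30.4)
ex=np.array([np.cos(YAW),np.sin(YAW),0]); ey=np.array([-ex[1],ex[0],0])
def quat(beta,yaw=YAW):
    f=np.array([np.cos(yaw),np.sin(yaw),0]); z=np.cos(beta)*f-np.sin(beta)*np.array([0,0,1.])
    y=np.array([f[1],-f[0],0]); q=R.from_matrix(np.stack([np.cross(y,z),y,z],1)).as_quat()
    return np.array([q[3],q[0],q[1],q[2]])
def pos(x,z,y=0): return H+x*ex+y*ey+np.array([0,0,z])
E
python3 - <<'E'
from h import *
from station import robot
np.set_printoptions(precision=2,suppress=True)
for f in ("top","scene"):
    P=cloud(load(f)).reshape(-1,3); P=P[~np.isnan(P[:,0])]
    J=P[(P[:,1]<-60)&(P[:,1]>-420)&(P[:,0]<620)&(P[:,0]>300)&(P[:,2]>30)]
    for y in range(-400,-60,40):
        q=J[(J[:,1]>=y)&(J[:,1]<y+40)]
        if len(q): i=q[:,0].argmin(); print(f,y,q[i],"zmax",q[:,2].max())
    S=P[(P[:,2]>330)&(P[:,1]<80)&(P[:,1]>-80)&(P[:,0]>500)]
    if len(S): print("shelf minx",S[S[:,0].argmin()],S[:,2].min())
for yaw in (30.4,15,0):
  for nm,(x,z,b) in dict(via=(-250,260,50),hookup=(60,200,50),hook=(45,150,50),over=(-70,175,50),catch=(-90,105,50),half=(-105,85,38),low=(-80,-12,10),low2=(-80,-12,25),out=(-180,-20,10),out2=(-180,-20,25)).items():
    print(yaw,nm,pos(x,z),robot.inverse_kinematics(pos(x,z),quat(np.deg2rad(b),np.deg2rad(yaw))))
E
```

```text
top -360 [ 597.89 -320.83  140.49] zmax 315.90588561795835
top -320 [ 517.24 -301.77   35.6 ] zmax 385.47881630095765
top -280 [ 545.26 -279.87   78.52] zmax 448.50367753883586
top -240 [ 577.58 -237.08  275.63] zmax 449.8034170037015
top -200 [ 585.17 -199.93  275.96] zmax 437.36372243896255
top -160 [ 309.4  -121.98  570.73] zmax 587.4312476303992
top -120 [303.47 -81.08 350.92] zmax 661.9781974428461
top -80 [300.46 -60.53 684.2 ] zmax 691.6637547217047
shelf minx [641.81  79.51 637.44] 629.6082860056179
scene -360 [ 595.32 -320.29  276.41] zmax 417.00319879937945
scene -320 [ 520.16 -304.7    39.13] zmax 443.4250303585593
scene -280 [ 547.11 -279.17   81.89] zmax 449.43788989248867
scene -240 [ 578.85 -234.39  276.18] zmax 450.20815821909093
scene -200 [ 300.05 -162.85  760.12] zmax 764.3926047639746
scene -160 [ 300.03 -143.99  775.77] zmax 787.0958808503691
scene -120 [ 300.05 -102.27  787.46] zmax 788.7405963940522
scene -80 [300.1  -79.26 779.22] zmax 779.2190771813962
shelf minx [641.6   79.35 648.84] 330.2835970692297
30.4 via [ 408.67 -111.61  402.  ] [-1.   -0.12 -0.13  1
[... 1002 characters left out ...]
  2.52]
15 low [555.3  -25.58 130.  ] None
15 low2 [555.3  -25.58 130.  ] None
15 out [469.05 -76.19 122.  ] None
15 out2 [469.05 -76.19 122.  ] None
0 via [ 408.67 -111.61  402.  ] [-0.85 -0.38 -0.34  1.11  0.51  2.42]
0 hookup [676.05  45.26 342.  ] [-0.08  0.02 -0.26  0.6   0.05  3.08]
0 hook [663.11  37.67 292.  ] [-0.1   0.01 -0.4   0.47  0.06  3.07]
0 over [563.92 -20.52 317.  ] [-0.28 -0.18 -0.49  0.58  0.18  2.92]
0 catch [546.67 -30.64 247.  ] [-0.33 -0.17 -0.68  0.39  0.21  2.89]
0 half [533.74 -38.23 227.  ] [-0.42 -0.24 -0.98 -0.03  0.33  2.87]
0 low [555.3  -25.58 130.  ] None
0 low2 [555.3  -25.58 130.  ] None
0 out [469.05 -76.19 122.  ] None
0 out2 [469.05 -76.19 122.  ] None
```

```bash
python3 - <<'E'
from h import *
from station import robot
np.set_printoptions(precision=2,suppress=True)
for nm,(x,z) in dict(low=(-145,-12),low2=(-150,-20),out=(-190,-30),mid=(-110,85)).items():
  for yaw in (-20,-10,0,10,20,30,40,50,60):
    ok=[b for b in range(0,75,5) if robot.inverse_kinematics(pos(x,z),quat(np.deg2rad(b),np.deg2rad(yaw))) is not None]
    print(nm,yaw,ok[:1],ok[-1:], robot.inverse_kinematics(pos(x,z),quat(np.deg2rad(ok[0]),np.deg2rad(yaw))) if ok else '')
E
```

```text
low -20 [45] [70] [-0.22 -0.1  -1.11 -0.22 -0.09 -3.05]
low -10 [45] [70] [-0.36 -0.12 -1.12 -0.21  0.13  3.01]
low 0 [45] [70] [-0.5  -0.12 -1.1  -0.13  0.35  2.77]
low 10 [40] [70] [-0.66 -0.08 -1.14 -0.16  0.61  2.52]
low 20 [35] [70] [-0.8   0.01 -1.11 -0.07  0.84  2.23]
low 30 [20] [70] [-0.97  0.25 -1.09  0.01  1.21  1.81]
low 40 [15] [70] [-0.99  0.46 -0.82  0.69  1.29  1.15]
low 50 [0] [70] [-0.99  0.96 -0.54  1.65  1.28  0.  ]
low 60 [0] [70] [-0.94  0.98 -0.38  1.77  1.15  0.  ]
low2 -20 [45] [70] [-0.23 -0.09 -1.14 -0.26 -0.08 -3.06]
low2 -10 [45] [70] [-0.38 -0.11 -1.15 -0.24  0.14  3.  ]
low2 0 [45] [70] [-0.52 -0.11 -1.12 -0.16  0.36  2.76]
low2 10 [40] [70] [-0.68 -0.06 -1.16 -0.19  0.62  2.51]
low2 20 [35] [70] [-0.82  0.03 -1.12 -0.09  0.85  2.21]
low2 30 [20] [70] [-0.98  0.27 -1.09  0.02  1.22  1.76]
low2 40 [15] [70] [-1.    0.49 -0.82  0.71  1.28  1.11]
low2 50 [0] [70] [-1.    0.97 -0.54  1.63  1.27  0.  ]
low2 60 [0] [70] [-0.95  1.   -0.39  1.76  1.14  0.  ]
out -20 [50] [70] [-0.35 -0.15 -1.11 -0.09  0.    3.14]
out -10 [50] [70] [-0.49 -0.16 -1.11 -0.05  0.2
[... 185 characters left out ...]
[70] [-1.11  0.34 -1.02  0.39  1.22  1.38]
out 40 [10] [70] [-1.13  0.69 -0.76  1.08  1.26  0.58]
out 50 [0] [70] [-1.1   0.99 -0.56  1.59  1.17  0.  ]
out 60 [0] [70] [-1.04  1.01 -0.41  1.72  1.05  0.  ]
mid -20 [30] [70] [-0.11 -0.18 -1.15 -0.43 -0.21 -3.02]
mid -10 [30] [70] [-0.29 -0.22 -1.17 -0.42  0.1   3.08]
mid 0 [30] [70] [-0.48 -0.23 -1.16 -0.35  0.41  2.89]
mid 10 [30] [70] [-0.63 -0.2  -1.09 -0.2   0.67  2.66]
mid 20 [25] [70] [-0.77 -0.11 -1.08 -0.15  0.95  2.43]
mid 30 [15] [70] [-0.88  0.07 -1.06 -0.11  1.26  2.15]
mid 40 [20] [70] [-0.87  0.17 -0.72  0.66  1.22  1.58]
mid 50 [15] [70] [-0.88  0.42 -0.5   1.23  1.25  0.96]
mid 60 [0] [70] [-0.87  0.84 -0.34  1.96  1.22  0.  ]
```

```bash
cat >> h.py <<'E'
d2r=np.deg2rad
def beta(th): return d2r(28+22.5*th)
def support(th,drop=0.):
    b=beta(th); u=np.array([np.cos(b),-np.sin(b)]); n=np.array([np.sin(b),np.cos(b)])
    l=np.array([-np.cos(th),np.sin(th)])
    p=(142*l if th>=b else 160*l+18*u)-11*n
    return pos(p[0],p[1]-drop),quat(b)
QH=quat(d2r(50))
PULL=(16,157); OVER=(-97,182); TC=0.9
E
python3 - <<'E'
from h import *
from station import robot
T=lambda: robot.observe()["time_s"]
print([robot.inverse_kinematics(*support(t)) is not None for t in np.arange(0,1.01,.1)])
robot.gripper_close(); print(T(),robot.observe()["gripper_width"])
robot.move_to(pos(-250,260),QH); print("via",T())
robot.movel(pos(PULL[0],PULL[1]+70),vel=200); t=T(); print(t)
robot.movel(pos(OVER[0],OVER[1]+70),vel=330); t1=T()
p,q=support(TC); robot.movel(p+[0,0,70],vel=300,rot=q); t2=T(); print("B",t1-t,"C",t2-t1)
o=robot.observe(); print(o["eef_pos"]-p,o["dq"],o["contact_force"],o["joint_pos"])
E
```

```text
[True, True, True, True, True, True, True, True, True, True, True]
0.8667 -0.4147547393358092
via 2.6
4.0917
B 0.5 C 0.40829999999999966
[ 0.13151654  0.56944798 70.31672535] [-0.00035283 -0.01054267  0.06984016  0.01855188  0.00049609 -0.00050796] [-0.00644771 -0.10393936  1.47128697] [-0.58307836 -0.07174941 -0.3633503   0.90570797  0.64071221  2.15270832]
```

```bash
python3 - <<'E'
from h import *
from station import robot, vision
import cv2
robot.movel(pos(72,200),vel=200,rot=QH)
f0=robot.observe()["contact_force"]
robot.movel(pos(68,153),vel=100); print(robot.observe()["contact_force"]-f0)
robot.movel(pos(36,156),vel=50); o=robot.observe(); print(o["contact_force"]-f0,o["time_s"],o["eef_pos"]-pos(36,156))
ims=[]
for n in ("top","scene"):
    im,d=vision.grab_frame(n); np.savez(f"{n}2.npz",im=im,d=d,**vision.calibration(n)); ims.append(im)
a=cv2.resize(ims[0][80:230,270:390],(400,500));b=cv2.resize(ims[1][130:270,265:375],(393,500))
cv2.imwrite("pics/hook.png",np.hstack([a,b])[:,:,::-1])
t=load("top2");P=cloud(t);z=P[:,:,2]
pm=cv2.fillPoly(np.zeros((384,512),np.uint8),[np.array([[291,146],[344,116],[338,141],[294,166]])],1)
L=P[(pm>0)&(z>155)&(z<290)]
L=L[abs((L-H)@ex)<60]
for _ in range(6):
    c=L.mean(0); nrm=np.linalg.svd(L-c,full_matrices=False)[2][2]; e=(L-c)@nrm
    L=L[abs(e)<max(2.5*np.median(abs(e)),2)]
nrm*=-np.sign(nrm[0]); print("tilt",np.pi/2+np.arcsin(nrm[2]),len(L),np.rad2deg(np.arctan2(nrm[1],nrm[0])))
E
```

```text
[-0.16856521 -0.48748964 -0.19999739]
[-0.39826088 -0.53234875 -0.29911445] 7.4167 [ 0.11125116 -0.09725717  0.10181918]
tilt 1.7291558980508548 623 -148.08798491813792
```

View pics/hook.png

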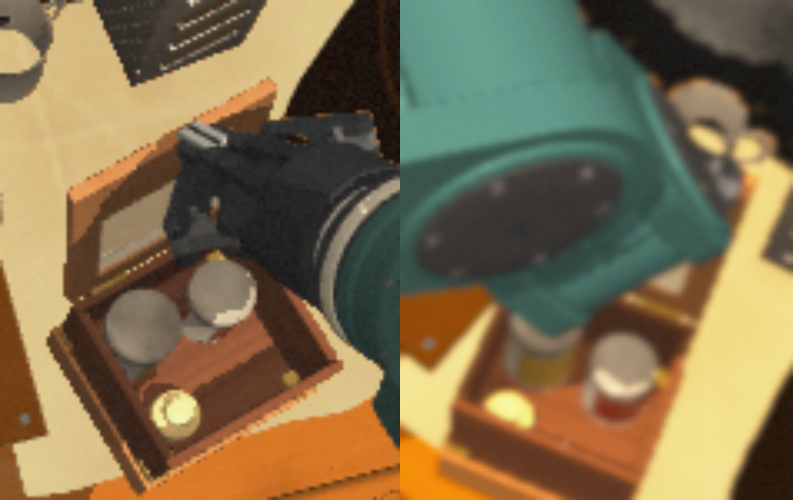

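The crop shows the lid still leaning back, with its edge running from (68,190) to (272,85) in the left panel. The fingertips at about (200,135) look in front of or above the edge, not behind it. I'll check this with depth before moving.

```bash
python3 - <<'E'
from h import *
from station import robot
np.set_printoptions(precision=1,suppress=True)
t=load("top2");P=cloud(t)
o=robot.observe(); tcp=o["eef_pos"]; print(tcp)
q=o["tool_rot"]; Rm=R.from_quat([q[1],q[2],q[3],q[0]]).as_matrix(); print(Rm)
T=t["cam_to_world"]
def proj(p):
    c=T[:3,:3].T@(p-T[:3,3]); return t["fx"]*c[0]/c[2]+t["cx"],t["fy"]*c[1]/c[2]+t["cy"]
print("tcp px",proj(tcp),"corner",proj(pos(38,156)))
for v in range(108,128,2):
    row=[]
    for u in range(318,344,4):
        p=P[v,u]-H; row.append("%4d,%4d,%4d"%(p@ex,p@ey,p[2]))
    print(v,row)
E
```

```text
[655.5  33.2 297.9]
[[ 0.7  0.5  0.6]
 [ 0.4 -0.9  0.3]
 [ 0.6 -0.  -0.8]]
tcp px (np.float64(318.7346834240787), np.float64(117.59198156122747)) corner (np.float64(318.2369749260791), np.float64(116.78902040828486))
108 [' 126,-112,-142', ' 119,-121,-139', ' 114,-130,-139', ' 109,-139,-139', ' 104,-149,-141', '  98,-158,-138', '  29, -48, 157']
110 [' 120,-108,-138', ' 115,-118,-141', ' 110,-128,-142', ' 105,-137,-141', '  99,-147,-142', '  31, -41, 154', '  26, -46, 157']
112 [' 115,-105,-139', ' 110,-114,-138', ' 104,-124,-138', '  99,-132,-137', '  31, -31, 155', '  27, -39, 154', '  23, -44, 157']
114 [' 110,-102,-137', ' 105,-112,-139', ' 101,-122,-143', '  32, -23, 153', '  27, -29, 156', '  23, -35, 158', '  21, -45, 149']
116 [' 107,-101,-143', ' 101,-109,-141', '  95,-118,-139', '  27, -19, 158', '  24, -28, 152', '  21, -36, 151', '  18, -45, 143']
118 [' 102, -97,-142', '  96,-107,-142', '  21,   0, 190', '  15,  -3, 197', '  12, -10, 195', '  19, -37, 141', '  17, -47, 132']
120 ['  97, -95,-144', '  28,  -2, 157', '  16,   4, 196', '  11,   0, 202', '   7,  -4, 206', '   4, -11, 205', '  -2, -11, 222']Traceback (most recent call last):
  File "<stdin>", line 14, in <module>
ValueError: cannot convert float NaN to integer
```

```bash
cat >> h.py <<'E'
def lid(f):
    P=cloud(f).reshape(-1,3)-H; P=P[~np.isnan(P[:,0])]
    x,y,z=P@ex,P@ey,P[:,2]
    m=(y>25)&(y<64)&(z>25)&(z<150)&(abs(x)<60)
    x0,z0=x[m],z[m]
    for _ in range(5):
        a=np.polyfit(z0,x0,1); e=abs(x0-np.polyval(a,z0)); k=e<max(2.5*np.median(e),1.5); x0,z0=x0[k],z0[k]
    t=(y>20)&(y<66)&(z>148)&(z<166)&(abs(x)<60)
    return "theta %.3f  x at hinge height %.1f  top edge x %s z %.1f n %d"%(np.pi/2+np.arctan(a[0]),a[1],np.percentile(x[t],[5,50,95]).round(1),np.percentile(z[t],95),len(x0))
E
python3 - <<'E'
from h import *
from station import robot, vision
np.set_printoptions(precision=1,suppress=True)
print(lid(load("top"))); print(lid(load("top2")))
def g():
    im,d=vision.grab_frame("top"); f=dict(im=im,d=d,**vision.calibration("top")); return f
for x in (31,26,21):
    robot.movel(pos(x,156),vel=40); o=robot.observe(); print(x,o["time_s"],o["contact_force"],lid(g()))
E
```

```text
theta 1.720  x at hinge height -1.8  top edge x [21.3 25.4 31. ] z 158.4 n 255
theta 1.718  x at hinge height -1.6  top edge x [21.3 25.4 31.2] z 158.0 n 265
31 7.7917 [-0.2 -0.7 -0.9] theta 1.721  x at hinge height -1.9  top edge x [20.9 25.2 31.1] z 158.4 n 257
26 8.1167 [-0.1 -0.2 -0.5] theta 1.720  x at hinge height -1.9  top edge x [21.1 25.5 31. ] z 158.1 n 272
21 8.4417 [ 0.1 -0.1  0.4] theta 1.723  x at hinge height -2.3  top edge x [21.  25.4 30.9] z 158.6 n 259
```

```bash
python3 - <<'E'
from h import *
from station import robot, vision
import cv2
np.set_printoptions(precision=1,suppress=True)
o=robot.observe(); tcp=o["eef_pos"]; q=o["tool_rot"]; Rm=R.from_quat([q[1],q[2],q[3],q[0]]).as_matrix()
im,d=vision.grab_frame("top"); f=dict(im=im,d=d,**vision.calibration("top")); P=cloud(f)
L=(P-tcp)@Rm
for v in range(112,132,2): print(v,["%d:%d,%d,%d"%((u,)+tuple(np.nan_to_num(L[v,u]).astype(int))) for u in range(310,342,3)])
w,dw=vision.grab_frame("wrist")
cv2.imwrite("pics/w1.png",np.hstack([cv2.resize(im[85:165,280:360],(384,384)),w])[:,:,::-1])
E
```

```text
112 ['310:-109,87,294', '313:-112,94,291', '316:-115,101,289', '319:-119,108,289', '322:-121,114,283', '325:-124,122,282', '328:-126,128,276', '331:-128,134,273', '334:6,32,9', '337:5,37,5', '340:2,42,4']
114 ['310:-111,82,287', '313:-117,92,291', '316:-119,98,287', '319:-122,105,284', '322:-125,112,282', '325:-128,119,279', '328:-130,125,275', '331:7,24,5', '334:6,28,1', '337:3,33,1', '340:0,40,1']
116 ['310:-115,80,286', '313:-119,88,285', '316:-122,95,283', '319:-126,102,281', '322:-129,109,279', '325:-131,115,274', '328:7,16,4', '331:4,22,4', '334:3,26,0', '337:0,0,0', '340:-7,42,9']
118 ['310:-121,78,286', '313:-123,85,282', '316:-127,92,281', '319:-129,99,277', '322:-131,105,272', '325:5,10,7', '328:3,15,4', '331:3,19,0', '334:-2,27,4', '337:-8,34,8', '340:-14,42,13']
120 ['310:-123,74,280', '313:-127,82,279', '316:-130,89,277', '319:7,-1,8', '322:5,2,5', '325:4,7,1', '328:2,12,0', '331:-2,19,3', '334:-9,27,9', '337:-15,36,15', '340:-22,45,21']
122 ['310:-127,72,277', '313:-131,80,278', '316:8,-9,5', '319:5,-4,5', '322:3,0,1', '325:0,5,1', '328:-4,13,6', '331:-10,21,11', '334:-16,29,15', '337:-21,36,19', '340:-30,46,29']
124 ['310:-130,69,274', '313:6,-16,7', '316:4,-11,5', '319:3,-6,2', '322:0,0,2', '325:-5,6,6', '328:-11,14,10', '331:11,1,-35', '334:9,5,-38', '337:8,10,-41', '340:7,14,-45']
126 ['310:7,-23,5', '313:4,-18,3', '316:3,-14,0', '319:-1,-7,4', '322:-7,0,8', '325:-11,6,10', '328:11,-6,-37', '331:11,-2,-41', '334:11,0,-48', '337:12,3,-54', '340:8,9,-52']
128 ['310:4,-26,2', '313:2,-21,1', '316:-1,-14,3', '319:-10,-5,12', '322:-14,0,13', '325:-20,8,18', '328:5,-5,-32', '331:11,-6,-49', '334:10,-2,-53', '337:11,0,-59', '340:11,3,-64']
130 ['310:3,-28,-1', '313:-3,-20,5', '316:-9,-13,10', '319:-15,-5,15', '322:-20,1,18', '325:-27,9,24', '328:7,-10,-42', '331:8,-7,-49', '334:10,-5,-58', '337:12,-4,-67', '340:9,1,-66']
```

View pics/w1.png

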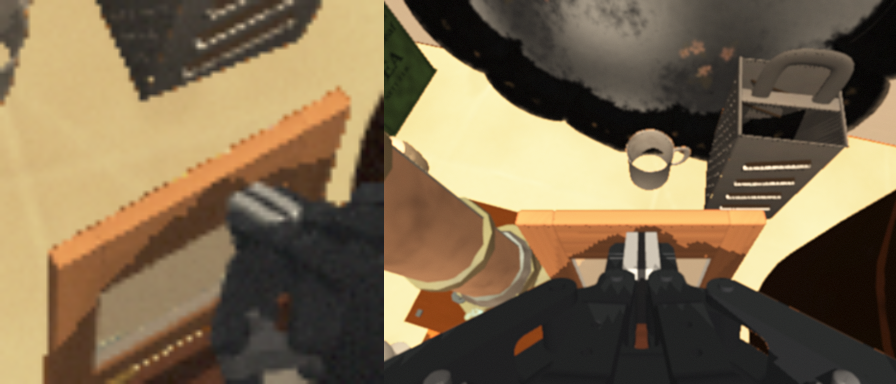

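The close-up shows the real fingertips above the lid and about 30 mm short of the reported TCP. Left panel: silver tips at about (235–300,190–215), lid edge at (50,250)–(348,95). I'll measure the tip offset in free air.

```bash
python3 - <<'E'
from h import *
from station import robot, vision
import cv2
np.set_printoptions(precision=1,suppress=True)
robot.movel(pos(60,230),vel=200)
o=robot.observe(); tcp=o["eef_pos"]; q=o["tool_rot"]; Rm=R.from_quat([q[1],q[2],q[3],q[0]]).as_matrix()
for n in ("top","wrist"):
    im,d=vision.grab_frame(n); f=dict(im=im,d=d,**vision.calibration(n)); P=cloud(f)
    L=((P-tcp)@Rm).reshape(-1,3); L=L[~np.isnan(L[:,0])]
    m=(abs(L[:,0])<25)&(abs(L[:,1])<40)&(L[:,2]>-70)&(L[:,2]<20); M=L[m]; print(n,len(M),"zmax",np.percentile(M[:,2],[90,98,100]))
    for z0 in range(-70,20,6):
        k=(M[:,2]>=z0)&(M[:,2]<z0+6)
        if k.sum(): print(z0,k.sum(),"x",np.percentile(M[k,0],[2,50,98]),"y",np.percentile(M[k,1],[2,98]))
print(o["joint_pos"],o["time_s"],o["gripper_width"])
E
```

```text
top 149 zmax [-38.9 -34.3 -30.1]
-70 22 x [ 6.1 10.3 12. ] y [-13.8   6.2]
-64 20 x [ 4.9 11.4 12.4] y [-13.    6.2]
-58 30 x [ 2.5  9.9 12.2] y [-13.4  14. ]
-52 29 x [ 3.4  8.8 12.3] y [-13.2  11.8]
-46 29 x [-1.9  8.  12.2] y [-13.2  13.1]
-40 17 x [ 7.2 11.2 12. ] y [-7.5  5.1]
-34 2 x [6.  7.3 8.6] y [-6.1 -5.7]
wrist 2782 zmax [-40.  -35.5 -32.1]
-70 837 x [-11.3   5.1  10.9] y [-6.  8.]
-64 368 x [ 5.6  9.8 10.4] y [-11.5  14.2]
-58 487 x [ 5.3  6.4 10.4] y [-11.6  14.7]
-52 425 x [ 5.3  6.5 10.4] y [-11.5  14.5]
-46 390 x [ 5.3  9.3 10.4] y [-11.5  14.4]
-40 247 x [ 5.4  9.6 10.3] y [-10.3  13.4]
-34 28 x [9.2 9.6 9.9] y [-4.7  7.7]
[-0.3  0.1 -0.1  0.9  0.5  2.5] 9.1583 -0.12199241850196912
```

```bash
cat >> h.py <<'E'
H=H-1.5*ex
TIP=34.
def fp(p,q):  # command for real fingertip at p
    return p+TIP*R.from_quat([q[1],q[2],q[3],q[0]]).as_matrix()[:,2]
def hp(x,z): return fp(pos(x,z),QH)
def sup(th,drop=0.,back=0.):
    p,q=support(th,drop); return fp(p-back*ex,q),q
E
python3 - <<'E'
from h import *
from station import robot, vision
np.set_printoptions(precision=2,suppress=True)
for t in np.arange(0,1.01,.1): print(robot.inverse_kinematics(*sup(t)))
print(robot.inverse_kinematics(*sup(0,15)),robot.inverse_kinematics(*sup(0,18,60)),robot.inverse_kinematics(hp(70,160),QH))
def g():
    im,d=vision.grab_frame("top"); return dict(im=im,d=d,**vision.calibration("top"))
robot.movel(hp(68,190),vel=200)
robot.movel(hp(66,153),vel=100); print(lid(g()))
robot.movel(hp(48,154),vel=60); print(robot.observe()["contact_force"],lid(g()))
robot.movel(hp(36,156),vel=40); print(robot.observe()["contact_force"],lid(g()),robot.observe()["time_s"])
E
```

```text
[-0.83  0.22 -1.07 -0.09  1.04  1.99]
[-0.82  0.16 -1.02  0.03  1.    1.99]
[-0.8   0.11 -0.97  0.13  0.96  2.  ]
[-0.77  0.07 -0.91  0.22  0.91  2.02]
[-0.74  0.04 -0.86  0.3   0.87  2.05]
[-0.7   0.01 -0.8   0.37  0.82  2.08]
[-0.66 -0.   -0.75  0.43  0.77  2.11]
[-0.62 -0.01 -0.69  0.49  0.72  2.14]
[-0.58 -0.01 -0.63  0.54  0.67  2.18]
[-0.54 -0.   -0.57  0.59  0.62  2.21]
[-0.49  0.01 -0.52  0.64  0.57  2.24]
[-0.83  0.26 -1.1  -0.15  1.04  1.99] [-1.02  0.27 -1.04  0.24  1.08  1.61] [-0.23  0.16 -0.24  0.63  0.46  2.51]
theta 1.726  x at hinge height -1.2  top edge x [22.5 26.8 32.7] z 158.0 n 299
[0.78 0.15 0.12] theta 1.724  x at hinge height -1.3  top edge x [22.1 26.6 32.1] z 157.9 n 313
[1.26 1.1  5.56] theta 1.651  x at hinge height -1.6  top edge x [10.7 15.2 20.3] z 160.4 n 241 11.3333
```

```bash
cat >> h.py <<'E'
def lid2(f):
    P=cloud(f).reshape(-1,3)-H; P=P[~np.isnan(P[:,0])]
    x,y,z=P@ex,P@ey,P[:,2]
    m=(y>48)&(y<66)&(z>6)&(z<165)&(x<10)&(x>-175)
    x0,z0=x[m],z[m]; th=np.nan
    for _ in range(6):
        c=np.array([x0.mean(),z0.mean()]); D=np.stack([x0,z0],1)-c; v=np.linalg.svd(D,full_matrices=False)[2]
        e=abs(D@v[1]); k=e<max(2.5*np.median(e),1.5); x0,z0=x0[k],z0[k]
    return "theta %.3f n %d c %s"%(np.arctan(-v[0][1]/v[0][0]),len(x0),c.round(0))
def top():
    from station import vision
    im,d=vision.grab_frame("top"); return dict(im=im,d=d,**vision.calibration("top"))
E
python3 - <<'E'
from h import *
from station import robot, vision
import cv2
T=lambda: round(robot.observe()["time_s"],2)
x=17; robot.movel(hp(x,157),vel=50); s=lid(top()); th=float(s.split()[1]); print(s)
for _ in range(4):
    if th<1.545: break
    x-=max(3,(th-1.53)*160); robot.movel(hp(x,157),vel=50); s=lid(top()); th=float(s.split()[1]); print(x,s)
t0=T()
if th<1.55:
    robot.movel(hp(-75,205),vel=330); t1=T()
    p,q=sup(0.9); robot.movel(p,vel=330,rot=q); t2=T(); f0=robot.observe()["contact_force"]
    f=top(); print("R",t1-t0,"C",t2-t1,lid2(f),f0)
    for _ in range(3):
        robot.pause(.35); f=top(); print(T(),lid2(f),robot.observe()["contact_force"]-f0)
    cv2.imwrite("pics/catch.png",cv2.resize(f["im"][80:230,270:390],(480,600))[:,:,::-1])
E
```

```text
theta 1.506  x at hinge height -0.6  top edge x [-9.8 -5.3 -0.5] z 161.7 n 71
R 0.46000000000000085 C 0.4599999999999991 theta 1.264 n 108 c [-22.  90.] [0.1822507  0.31849826 0.57180826]
13.29 theta 1.117 n 209 c [-34.  84.] [ 0.11702697  0.36623961 -0.21965902]
13.69 theta 0.923 n 293 c [-49.  76.] [-0.8622204  -0.04881441 -1.64478696]
14.09 theta 0.927 n 301 c [-50.  77.] [-0.81432065 -1.03384579 -0.73578841]
```

View pics/catch.png

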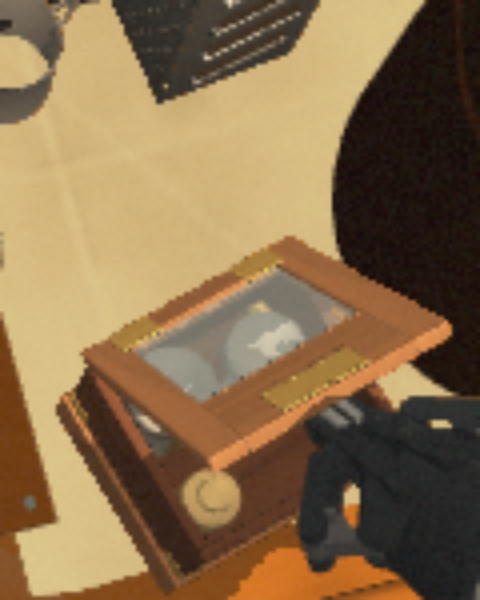

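Caught: the lid rests on the fingertips at (335,415) in the crop, at about 0.925 rad. Next I bear it half way and then lower it.

```bash
python3 - <<'E'
from h import *
from station import robot
T=lambda: round(robot.observe()["time_s"],2)
def go(th,v,**k):
    p,q=sup(th,**k); robot.movel(p,vel=v,rot=q)
go(.82,30); go(.76,30); print(T(),lid2(top())); robot.pause(1.5); print(T(),lid2(top()),robot.observe()["contact_force"])
for th in (.66,.56,.46,.36): go(th,30)
print(T(),lid2(top()),robot.observe()["contact_force"])
for th in (.26,.16,.08): go(th,25)
print(T(),lid2(top()),robot.observe()["contact_force"])
E
```

```text
15.01 theta 0.776 n 351 c [-59.  67.]
16.56 theta 0.779 n 356 c [-59.  68.] [ 0.04652723 -0.65322371  0.08962603]
19.08 theta 0.377 n 464 c [-81.  41.] [-1.64122868  0.68320384 -0.41739649]
21.18 theta 0.095 n 462 c [-84.  17.] [-0.94696684  0.0169776  -0.75734533]
```

```bash
python3 - <<'E'
from h import *
from station import robot
import cv2
T=lambda: round(robot.observe()["time_s"],2)
for th,dr in ((.04,0),(0,0),(0,4),(0,8),(0,14)):
    p,q=sup(th,dr); robot.movel(p,vel=12,rot=q); print(T(),lid2(top()),robot.observe()["contact_force"])
p,q=sup(0,16,60); robot.movel(p,vel=80); robot.movel(p-80*ex+[0,0,60],vel=150); f=top(); print(T(),lid2(f),robot.observe()["contact_force"])
cv2.imwrite("pics/end.png",cv2.resize(f["im"][90:300,180:400],(630,600))[:,:,::-1])
E
```

```text
21.87 theta 0.054 n 493 c [-86.  14.] [-1.81300668 -0.51806957 -1.434766  ]
22.55 theta 0.013 n 506 c [-85.  11.] [-1.13363032 -0.64207888 -0.80947258]
23.08 theta -0.002 n 482 c [-85.  10.] [-0.51742652 -0.08070152  0.08318962]
23.62 theta -0.006 n 457 c [-86.  10.] [ 0.73675395 -1.02276836  0.97035554]
24.32 theta 0.003 n 437 c [-86.  10.] [-0.93943833 -0.36596299  0.74052403]
26.18 theta -0.004 n 465 c [-86.  10.] [-1.06421452 -0.85296556  0.12130692]
```

View pics/end.png

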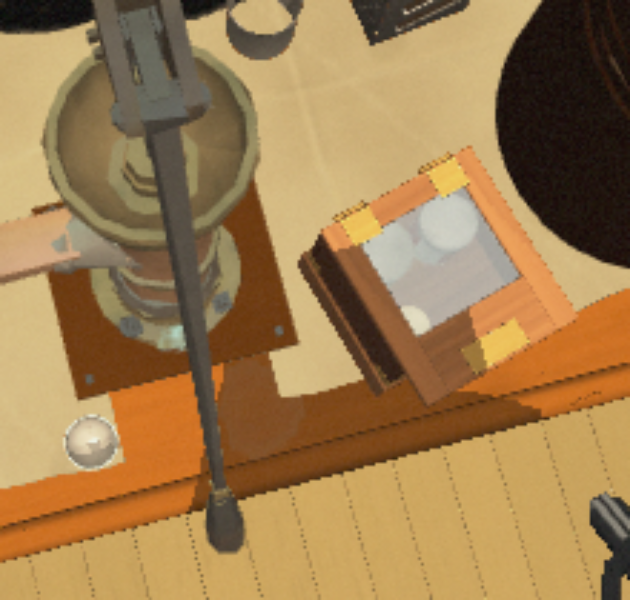

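The lid is flat and shut at (450,275). The tins and weight show through the glass in their places, and the hand is well clear at (610,530).

```bash
python3 -c "
from station import robot
robot.pause(.5); print(robot.hand_in())"
```

```text
the job is handed in; nothing more can be done
None
```

The spice case is shut and handed in: I tipped the lid forward, caught it on the fingertips at about 0.93 rad, held it at about 0.78 rad for 1.5 s, and lowered it slowly until flat, with the tins and weight in place, the hand clear, and about 27 s used.

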